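# Clamp a bread roll for slicing with a one-hand bar clamp

### The job

On the bread board, pump the hinged trigger of the bar clamp (squeeze it towards the fixed grip, let it spring back, squeeze again) until the jaw's sprung pad has pressed the roll against the backstop and is pushed in about half way, not further: a pad pushed home crushes the roll. Work the clamp by its trigger only, touch neither jaw nor roll, and leave the other things on the counter where they stand. Finish while your fingers still hold the trigger squeezed, so that the roll stays clamped; do not let go.

Things in the scene. Friction and masses are not known exactly. Their poses are not given: they have to be found in the camera images.
- clamp: Fixed wooden bread board, 430 x 230 x 15 mm (top at z = 15 mm), with the bar clamp lying on its side on it. Origin: underside of the board, under the bar's axis. Its +x runs along the bar from the handle end to the backstop (the way the jaw closes), z up; the handle points to its -y. In this frame, mm: grey housing x -136 to -61, y -62 to 22, up to z 68; toothed bar along y 0, z 45.
- grip (a point): Centre of the fixed black rubber grip, an upright bar 18 mm thick (clamp x), 44 mm tall (z 20 to 64 mm), running along clamp y from the housing to clamp y -157. This point is beside the trigger's finger rest, at clamp (-135, -113, 45) mm.
- trigger_rest (a point): Centre of the trigger's finger rest: upright steel cylinder, diameter 18, z 25 to 65 mm, on the trigger blade (10 mm thick, 30 tall) 65 mm out from the hinge. It stands on the clamp +x side of the fixed grip; over both, the width along clamp x is 65 mm released, 41 mm fully squeezed. 75 mm in front of it and 60 mm behind the grip are free for fingers.
- trigger (a joint): Trigger angle, rad: 0 released (it springs back by itself), 0.38 fully squeezed; below about 0.2 a squeeze may move nothing. At value q the finger rest lies at clamp x = -100 + 65 sin(0.19 - q), y = -48 - 65 cos(0.19 - q) mm: a full squeeze moves it 25 mm towards clamp -x. The spring takes 2 to 5 N at the rest, with the pad pressing up to about 15 N.
- jaw (a joint): How far jaw and bar have slid towards the backstop, m; starts between 0 and 0.028; at 0.048 the pad has the roll against the backstop and begins to be pushed in. With the trigger released, friction holds the jaw against 3 N only: a pad pressed harder pushes it back.
- pad (a joint): How far the sprung pad is pushed into the jaw, m: 0 free, 0.012 home against its stop; the spring gives 1.7 N per mm. About half way, 0.006, is wanted.
- pad_face (a point): Centre of the front face of the pad, a white plate 8 mm thick, 70 mm wide (clamp y), 48 mm tall, standing on two steel pins in front of the grey jaw block; it looks to clamp +x. Free pad: clamp x = 62 mm + jaw.
- jaw_front (a point): Centre of the front face of the grey jaw block (22 x 60 x 50 mm) behind the pad. The pad's back face is 12 mm from it when free, and touches it when home.
- backstop (a point): Centre of the face of the fixed steel backstop (90 mm wide, 60 mm tall) that the roll is pressed against, at clamp x 170, z 45 mm; it looks to clamp -x.
- roll_mid (a point): Centre, half-way up, of the loose bread roll lying on the board between pad and backstop, across the bar: 60 mm thick in the clamping direction, 170 mm long, 60 mm high, about 90 g. It lies up to 6 mm from the backstop; the jaw pushes it there. Clamped, the pad's face is 60 mm from the backstop.
- sauce_bottle: A loose clear bottle, 60 mm across, 180 mm tall, beside the board; origin under its centre. Leave it.
- steel_bowl: A loose steel bowl, 110 mm across, 45 mm high; origin under its centre. Leave it.
- spare_roll: A second loose bread roll on the counter, 60 x 170 x 60 mm; origin under its centre. Leave it.
- pickle_jar: A loose glass jar with steel lid, 70 mm across, 75 mm high; origin under its centre. Leave it.
- pivot (a point): The trigger's hinge (vertical axis), at clamp (-100, -48, 45) mm, under a steel pin head. Squeezing turns the trigger towards the fixed grip; a pawl then pushes the bar on, and clicks back over its 5 mm teeth on release. One full squeeze and release moves the jaw 10 mm (the first 5 to 12 mm). The first 1 to 6 mm of a squeeze are idle, then the jaw moves about 3.2 mm per 0.1 rad.
Not all that is in view belongs to the job. Leave any blue or green look-alike of the part that bears roll_mid alone.

How it is judged:
By the outcome, as a careful person would: the job done as asked, in the order asked, and still so for the second after the job is handed in, while the arm keeps its last pose, push and grip.
It also fails if it takes over 56 s, if anything falls off the work surface, if the arm or the gripper's body presses on something with over 40 N, if the wrist force passes 120 N, or if a joint passes its speed limit or range.

### The arm

A 6-joint arm with a two-finger parallel gripper is mounted at the origin on the work surface. World frame = base frame: x ahead of the robot, y to its left, z up, the work surface at z = 0. Lengths are in m, angles in rad, forces in N, time in s.
With the tool pointing down it reaches from about 0.275 to 0.75 m from the base axis. Payload 10.2 kg.
Tool frame: the origin (TCP) lies between the finger pads; the fingertips stand 14 mm ahead of it and the grasp point (between the pads) lies 5 mm behind it; z points along the fingers, x is the direction in which the jaws open and shut, and the axes are right-handed (so a half turn about z gives the same grasp; the last joint's range is limited). The gripper opens to 88 mm and grips with 3 to 60 N. Pads are 18 mm wide; open, the fingers measure 123 mm over their backs; the gripper's body (75 mm by 187 mm) begins 45 mm behind the grasp point.
Start: joints at [1.059, 0.313, 1.498, -0, 1.331, -0.223], TCP at [0.15, 0.503, 0.253] pointing down, gripper open.
Joint ranges: [-2.94, 2.94], [-0.97, 2.17], [0.19, 2.56], [-1.23, 4.37], [0.02, 3.11], [-2.88, 2.88]. Speed limits (rad/s): [2.39, 2.39, 3.01, 3.14, 3.14, 3.14].

### API

Orientations are given as a unit quaternion [x, y, z, w].
In Python, from station import arm gives the robot as it stands. Calls block until the motion is done:
- arm.move_to(position, orientation): joint-space move of the TCP to a pose.
- arm.move_linear(position, rate=0.15, attitude=None, contact_N=None): straight line of the TCP; attitude=None keeps the orientation; rate is the mean speed in m/s. With contact_N (N) it stops when the force on the tool has changed by that much, and returns True; else False.
- arm.goto_joints(angles): joint-space move.
- arm.grip(opening, grip_force=None): finger opening in m; grip_force is the grip in N (None keeps the last); returns when the fingers have stopped.
- arm.hold(seconds).
- arm.ik(position, orientation): joint angles nearest the present ones, or None.
- arm.grab_frame(name): name is "scene" or "top" or "wrist"; returns (picture, depth): 384x512x3 uint8, red, green, blue; 384x512 float32, m along the optical axis (not along the pixel's ray), 0 where there is no reading.
- arm.camera_model(name): a dict with "camera_matrix" (3x3 intrinsics, pixels), "dist" ([k1, k2, p1, p2, k3] as OpenCV has them; the pictures are not rectified), "xyz" and "rotation" of the camera in the world. Camera axes: x right, y down, z forward; pixel columns grow to the right and rows downward; lengths in m; the calibration is good to about 2 mm. A picture is of the moment at which its call begins: read the wrist's pose just before it. camera_model takes no time and is no camera call; for the wrist camera it gives the pose at the moment of the call.
A pose or a line that the arm cannot do raises arm.IKError and nothing moves.
- arm.job_done(): hands the job in, once; it reports no verdict.
Readings, each from a call of its own:
- arm.get_t(): time.
- arm.get_q(): joint angles.
- arm.get_joint_velocities(): joint speeds.
- arm.get_joint_torque(): joint torques, N m.
- arm.get_eef_pos(): TCP position.
- arm.get_eef_rot(): TCP orientation.
- arm.get_ft_force(): force on the tool from outside, world axes, zero at the start.
- arm.get_wrist_torque(): the same for the moment, N m.
- arm.get_finger_gap(): finger opening in m.
Only numpy, scipy, OpenCV 4.12 (cv2) and the standard library are available. Lean on these libraries where they do the work, as an engineer would, in place of code of your own. Each camera call takes 0.05 s, during which the arm holds its last target. There are 200 camera calls.

## Working session

There is one attempt and no reset: what is moved stays moved. The work goes in short steps, each a Python script; the robot and the scene stay as the last script left them, time stands still between calls to the robot, and variables do not carry over. Pictures are saved under pics/ and viewed, about 8 in all and at most 12, crops included, and the job is handed in when it is done.

```bash
ls; mkdir -p pics; python3 - <<'E'
from station import arm
import cv2,numpy as np
for n in("scene","top"):
    im,d=arm.grab_frame(n); cv2.imwrite(f"pics/{n}0.png",im[:,:,::-1]); np.save(f"{n}0.npy",d)
    m=arm.camera_model(n); print(n,m)
print(arm.get_t(),arm.get_eef_rot(),arm.get_finger_gap())
E
python3 -c "
import cv2,numpy as np
a=cv2.imread('pics/top0.png');cv2.imwrite('pics/top0b.png',cv2.resize(a,(800,600)))"
```

```text
pics
scene {'camera_matrix': array([[353.26647425,   0.        , 259.12909327],
       [  0.        , 353.26647425, 192.66894987],
       [  0.        ,   0.        ,   1.        ]]), 'dist': array([-0.0302157,  0.       ,  0.       ,  0.       ,  0.       ]), 'xyz': array([0.84318234, 0.23587083, 0.99404615]), 'rotation': array([ 0.40022103,  0.87963978, -0.23112781, -0.11241402])}
top {'camera_matrix': array([[373.40034675,   0.        , 250.64922201],
       [  0.        , 373.40034675, 189.02118923],
       [  0.        ,   0.        ,   1.        ]]), 'dist': array([-0.07057629,  0.        ,  0.        ,  0.        ,  0.        ]), 'xyz': array([ 0.3105602 , -0.0915425 ,  1.40238911]), 'rotation': array([ 0.71619017, -0.69660201,  0.0345635 , -0.02495287])}
0.1 [ 8.01497583e-01  5.97997761e-01 -5.04432481e-04  2.17378496e-04] 0.08802984936637755
```

View pics/top0b.png

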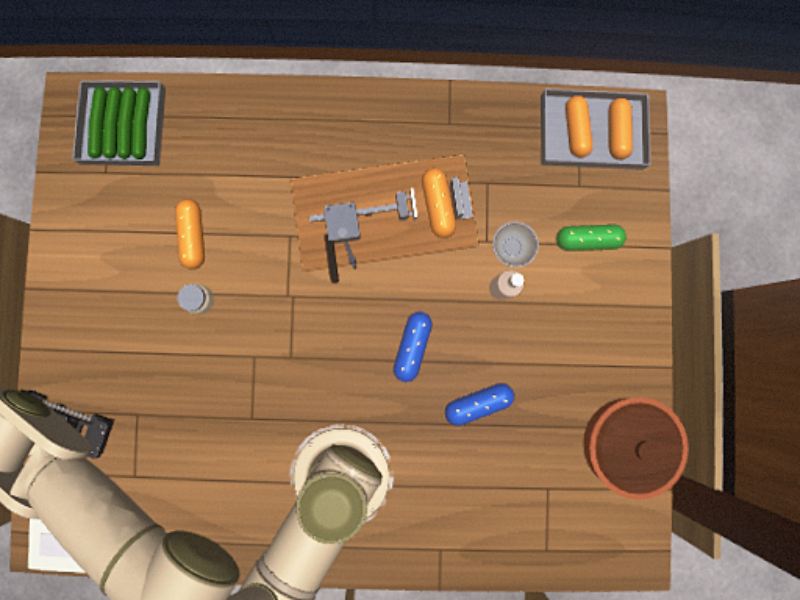

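View pics/scene0.png

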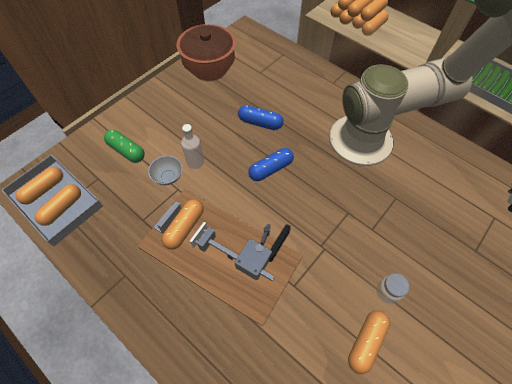

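Top view (800×600 scale): the board is at about (385,212). The housing is at (342,220), the black grip at (333,260), the trigger at (350,255), the pad at (413,205), the orange roll at (438,203) and the backstop at (460,198). The roll on the board is the one meant. The blue and green look-alikes, the spare roll (190,235) and the tray rolls stay untouched. Next I'll estimate the clamp frame.

```bash
cat > h.py <<'E'
import cv2,numpy as np
from scipy.spatial.transform import Rotation as R
def cast(m,px,z):
    """pixels -> world points on the plane at height z"""
    px=np.asarray(px,float).reshape(-1,1,2)
    n=cv2.undistortPoints(px,m["camera_matrix"],m["dist"])[:,0]
    d=R.from_quat(m["rotation"]).apply(np.c_[n,np.ones(len(n))])
    return m["xyz"]+d*((z-m["xyz"][2])/d[:,2])[:,None]
def proj(m,P):
    Rm=R.from_quat(m["rotation"]).inv(); c=Rm.apply(np.atleast_2d(P)-m["xyz"])
    return cv2.projectPoints(c,np.zeros(3),np.zeros(3),m["camera_matrix"],m["dist"])[0][:,0]
def toworld(o,yaw,p):
    c,s=np.cos(yaw),np.sin(yaw); p=np.atleast_2d(p)
    return np.c_[o[0]+c*p[:,0]-s*p[:,1],o[1]+s*p[:,0]+c*p[:,1],p[:,2]]
def toclamp(o,yaw,P):
    P=np.atleast_2d(P)-np.r_[o,0]; c,s=np.cos(yaw),np.sin(yaw)
    return np.c_[c*P[:,0]+s*P[:,1],-s*P[:,0]+c*P[:,1],P[:,2]]
E
python3 - <<'E'
from station import arm
from h import *
m=arm.camera_model("top"); im=cv2.imread("pics/top0.png")
k=.64
C=cast(m,np.array([(290,180),(465,155),(478,243),(302,272)])*k,.015)
print(C, [np.linalg.norm(C[i]-C[i-1]) for i in range(4)])
v=(C[1]-C[0]+C[2]-C[3]); yaw=np.arctan2(v[1],v[0]); print("yaw",yaw)
# black grip mask
x0,x1,y0,y1=195,235,145,185
g=im[y0:y1,x0:x1].max(2)<60
n,l,s,c=cv2.connectedComponentsWithStats(g.astype(np.uint8)); print(s,c)
i=1+np.argmax(s[1:,4]); ys,xs=np.where(l==i)
G=cast(m,np.c_[xs+x0,ys+y0],.064)
# orange roll long axis also
print("grip mean",G.mean(0)); mu=G-G.mean(0); w,V=np.linalg.eigh((mu.T@mu)[:2,:2]); print(V[:,1], np.ptp(mu@np.r_[V[:,1],0]))
far=G[G[:,0].argmin()]; print("grip end",far)
# grip end at clamp (-135,-157)
c,s=np.cos(yaw),np.sin(yaw); o=far[:2]-np.array([[c,-s],[s,c]])@[-.135,-.157]
print("origin",o, "corners in clamp",toclamp(o,yaw,C)*1e3)
print("white pad / bs check", proj(m,toworld(o,yaw,[[.17,0,.045],[-.0985,-.02,.068],[-.1115,-.113,.05]]))/k)
mw=arm.camera_model("wrist"); rt=R.from_quat(arm.get_eef_rot())
print("cam in tool",rt.inv().apply(mw["xyz"]-arm.get_eef_pos()),(rt.inv()*R.from_quat(mw["rotation"])).as_matrix(),mw["camera_matrix"])
E
```

```text
[[ 0.70240906  0.14601364  0.015     ]
 [ 0.77847885 -0.279417    0.015     ]
 [ 0.56064952 -0.31391184  0.015     ]
 [ 0.4778785   0.10718576  0.015     ]] [np.float64(0.227863066126534), np.float64(0.43217801406279255), np.float64(0.22054367048124177), np.float64(0.4291552537021618)]
yaw -1.3853151296729767
[[   0    0   40   40 1475]
 [  13    5    9   31  121]
 [  33    7    2    1    2]
 [  21    9    1    1    1]
 [  32   22    1    1    1]] [[19.67525424 19.44677966]
 [17.01652893 20.4214876 ]
 [33.5         7.        ]
 [21.          9.        ]
 [32.         22.        ]]
grip mean [0.50544612 0.03373225 0.064     ]
[-0.98412163 -0.17749538] 0.11166259312038924
grip end [0.45251464 0.02824504 0.064     ]
origin [ 0.63171835 -0.07548552] corners in clamp [[-204.66317824  110.32695658   15.        ]
 [ 227.49905965  106.63426342   15.        ]
 [ 221.23026181 -113.82029598   15.        ]
 [-207.90910459 -117.51298914   15.        ]]
white pad / bs check [[450.7037357  197.40114193]
 [339.46345593 220.66800235]
 [340.46994209 261.83835208]]
cam in tool [ 0.00016435 -0.06932931 -0.13297677] [[ 9.99999855e-01  8.06540597e-05 -5.32802899e-04]
 [ 6.27320080e-05  9.64589385e-01  2.63756164e-01]
 [ 5.35209026e-04 -2.63756159e-01  9.64589240e-01]] [[300.21661215   0.         256.52778515]
 [  0.         300.21661215 190.62470963]
 [  0.           0.           1.        ]]
```

```bash
cat >> h.py <<'E'
def quat(yaw,tilt=0.):
    """tool down, tool x = clamp +x, wrist camera on the clamp +y side; tilt leans about clamp x"""
    c,s=np.cos(yaw),np.sin(yaw); M=np.array([[c,s,0],[s,-c,0],[0,0,-1.]])
    return (R.from_matrix(M)*R.from_euler('x',tilt)).as_quat()
E
python3 - <<'E'
from station import arm
from h import *
o=np.array([.6317,-.0755]); yaw=-1.385
P=toworld(o,yaw,[[0,-.03,.22]])[0]
print(arm.ik(P,quat(yaw)), arm.ik(toworld(o,yaw,[[-.1225,-.113,.05]])[0],quat(yaw)))
arm.move_to(P,quat(yaw)); arm.hold(.2)
m=arm.camera_model("wrist"); im,d=arm.grab_frame("wrist")
np.savez("w1.npz",im=im,d=d,**m); b=im[:,:,::-1].copy(); cv2.imwrite("pics/w1.png",cv2.resize(b,(800,600),interpolation=cv2.INTER_CUBIC))
pts={"grip_end":(-.135,-.157,.064),"rest":(-.0877,-.1118,.065),"pivot":(-.1,-.048,.068),"bs":(.17,0,.075),"pad":(.062,0,.069)}
for k,v in pts.items(): print(k,proj(m,toworld(o,yaw,[v]))*1.5625)
print(arm.get_t())
E
```

```text
[-3.26351963e-01  5.20205802e-01  1.27972561e+00 -4.44089210e-16
  1.34166124e+00  1.05864804e+00] [-1.87235807e-01  5.21872381e-01  1.79294846e+00 -4.44089210e-16
  8.26771808e-01  1.19776419e+00]
grip_end [[211.8986183 453.0438367]]
rest [[273.21570605 396.17759232]]
pivot [[245.39934269 307.18636347]]
bs [[687.01543728 233.82117607]]
pad [[505.28238031 231.84333535]]
2.9667
```

View pics/w1.png

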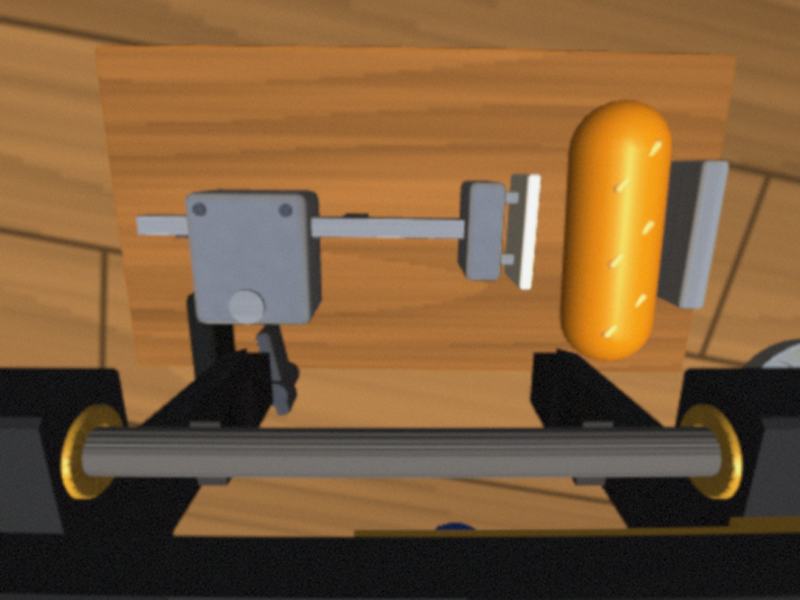

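The wrist view is clear at 800×600 scale. The pivot pin is at (247,306), the bar tail's end at (137,225) and the housing top at x 188–318. The jaw block is at (483,230), and the pad plate's top strip runs (541,175)–(532,289). The backstop's top face edge runs (703,162)–(681,306), and the finger rest is at about (290,375). Next I'll refine the clamp frame.

```bash
python3 - <<'E'
from h import *
w=dict(np.load("w1.npz")); o=np.array([.6317,-.0755]); yaw=-1.385
S=1/1.5625
f=lambda px,z:np.round(toclamp(o,yaw,cast(w,np.array(px)*S,z))*1e3,1)[:,:2]
print("board",f([(97,45),(735,55),(690,362),(135,365)],.015).tolist())
print("pin",f([(247,306)],.070).tolist())
print("bs face top",f([(703,162),(681,306)],.075).tolist())
print("bs back top",f([(728,160),(704,308)],.075).tolist())
print("pad front top",f([(541,175),(532,289)],.069).tolist())
print("pad back top",f([(527,175),(520,289)],.069).tolist())
print("jaw top",f([(465,182),(505,182),(500,279),(468,278)],.070).tolist())
print("housing top",f([(188,193),(305,193),(310,323),(196,324)],.068).tolist())
print("tail",f([(137,216),(137,234)],.052).tolist())
print("rest",f([(290,372)],.065).tolist())
d=w["d"]
for n,(x,y) in {"housing":(250,250),"jaw":(485,230),"bar":(400,227),"tail":(160,225),"bs":(705,230)}.items():
    u,v=int(x*S),int(y*S); r=cast(w,[(u,v)],0)[0]; Rm=R.from_quat(w["rotation"]); ax=Rm.apply([0,0,1]); dr=r-w["xyz"]; p=w["xyz"]+dr*d[v,u]/(dr@ax); print(n,p[2].round(4))
E
```

```text
board [[-202.4, 117.0], [221.3, 111.6], [225.9, -108.4], [-209.9, -111.2]]
pin [[-98.2, -46.6]]
bs face top [[172.9, 41.5], [173.5, -45.0]]
bs back top [[187.4, 42.7], [188.4, -46.3]]
pad front top [[81.1, 33.5], [80.9, -35.7]]
pad back top [[72.9, 33.4], [73.3, -35.7]]
jaw top [[36.4, 29.3], [59.9, 29.4], [60.2, -29.1], [40.3, -28.5]]
housing top [[-128.4, 23.1], [-58.3, 22.9], [-59.4, -58.5], [-133.0, -59.3]]
tail [[-170.3, 8.1], [-171.9, -3.5]]
rest [[-75.1, -94.0]]
housing 0.068
jaw 0.0712
bar 0.0526
tail 0.0534
bs 0.0759
```

```bash
cat >> h.py <<'E'
yaw=-1.391
o=np.array([.6317,-.0755])+np.array([[np.cos(-1.385),-np.sin(-1.385)],[np.sin(-1.385),np.cos(-1.385)]])@[.0025,.0003]
W=lambda x,y,z:toworld(o,yaw,[[x,y,z]])[0]
E
python3 - <<'E'
from station import arm
from h import *
arm.move_to(W(-.122,-.113,.13),quat(yaw)); arm.hold(.2)
m=arm.camera_model("wrist"); im,d=arm.grab_frame("wrist")
np.savez("w2.npz",im=im,d=d,**m); cv2.imwrite("pics/w2.png",cv2.resize(im[:,:,::-1],(800,600),interpolation=cv2.INTER_CUBIC))
for v in [(-.135,-.157,.064),(-.0877,-.1118,.065),(-.1,-.048,.068),(-.174,0,.0525)]: print(proj(m,W(*v))*1.5625)
s,_=arm.grab_frame("scene"); cv2.imwrite("pics/s2.png",s[:,:,::-1])
cv2.imwrite("pics/s2c.png",cv2.resize(s[190:290,130:310,::-1],(720,400),interpolation=cv2.INTER_CUBIC))
print(arm.get_eef_pos(),W(-.122,-.113,.13),arm.get_ft_force(),arm.get_t())
E
```

```text
[[373.02225153 413.12388912]]
[[477.25600764 323.01813995]]
[[454.5340914  175.40642081]]
[[273.764255  55.568207]]
[0.50005072 0.0214013  0.1302471 ] [0.49946104 0.02192412 0.13      ] [-0.80045149  0.3191257  -1.09187726] 3.9833
```

View pics/w2.png

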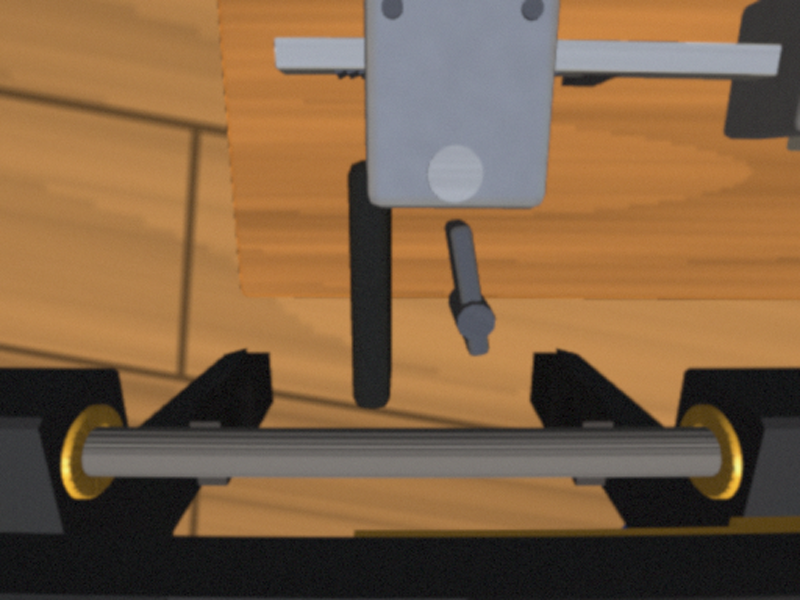

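View pics/s2c.png

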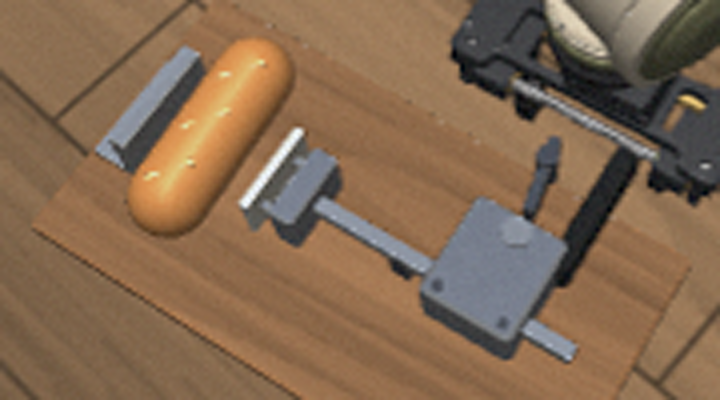

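The predicted rest pixel (477,323) agrees with the one seen (477,321), so the frame is good to about 1 mm. In the scene view the jaw and pad are unobstructed. I'll descend around grip and rest, then do the first squeeze and release while tracking the pad in the scene camera.

```bash
cat >> h.py <<'E'
X=np.array([np.cos(yaw),np.sin(yaw),0])
def pad(arm,name=None,ret=False):
    """clamp x (mm) of the white pad's top centre, from the scene camera"""
    m=arm.camera_model("scene"); im,_=arm.grab_frame("scene")
    if name: cv2.imwrite(f"pics/{name}.png",im[:,:,::-1])
    lo,hi=im.min(2).astype(float),im.max(2).astype(float)
    roi=np.zeros(lo.shape,np.uint8); q=proj(m,np.array([W(.045,-.045,.069),W(.13,-.045,.069),W(.13,.045,.069),W(.045,.045,.069)]))
    cv2.fillConvexPoly(roi,q.astype(np.int32),1)
    w=np.clip(lo-150,0,60)*roi*((hi-lo)<45)
    ys,xs=np.nonzero(w); c=np.average(np.c_[xs,ys],axis=0,weights=w[ys,xs])
    return toclamp(o,yaw,cast(m,c,.069))[0,:2]*1e3, len(xs)
def stat(arm,s=""):
    g=arm.get_finger_gap(); x=toclamp(o,yaw,arm.get_eef_pos())[0]*1e3
    p,n=pad(arm); a=(x[0]+g*500-9+100)/65
    print(s,"t%.1f gap %.1f tcp %s q~%.3f pad %.2f,%.1f(%d) Fx %.1f"%(arm.get_t(),g*1e3,x.round(1),.19-np.arcsin(a),*p,n,arm.get_ft_force()@X),flush=True)
E
python3 - <<'E'
from station import arm
from h import *
q=quat(yaw)
stat(arm,"start")
arm.move_linear(W(-.119,-.113,.046),rate=.08,attitude=q); stat(arm,"down")
arm.move_linear(W(-.1235,-.113,.046),rate=.05); stat(arm,"slid")
for g in (.06,.05,.0425):
    arm.grip(g,30); stat(arm,"sq")
arm.grip(.088); stat(arm,"rel")
E
```

```text
start t4.0 gap 87.8 tcp [-121.4 -112.5  130.2] q~-0.019 pad 73.76,1.1(59) Fx 0.7
down t5.3 gap 88.0 tcp [-118.9 -112.7   46.4] q~-0.060 pad 73.74,1.1(59) Fx -0.4
slid t5.6 gap 88.1 tcp [-123.5 -112.8   46.3] q~0.012 pad 73.75,1.1(60) Fx 1.9
sq t6.2 gap 59.9 tcp [-123.2 -113.6   45.8] q~0.224 pad 75.66,0.8(61) Fx 5.7
sq t6.6 gap 50.3 tcp [-123.2 -113.7   45.7] q~0.298 pad 77.94,1.3(58) Fx 6.3
sq t7.0 gap 42.3 tcp [-123.1 -113.7   45.7] q~0.360 pad 79.79,1.8(61) Fx 5.8
rel t7.8 gap 88.0 tcp [-123.5 -112.8   46.1] q~0.012 pad 79.79,1.7(61) Fx 0.7
```

```bash
python3 - <<'E'
from station import arm
from h import *
for k in range(2):
    arm.grip(.0425,30); stat(arm,"sq")
    arm.grip(.088); stat(arm,"rel")
E
```

```text
sq t8.7 gap 42.6 tcp [-123.2 -114.1   45.7] q~0.358 pad 89.45,1.2(56) Fx 5.6
rel t9.6 gap 88.1 tcp [-123.5 -112.8   46.1] q~0.011 pad 89.45,1.0(56) Fx 1.8
sq t10.4 gap 43.1 tcp [-123.2 -114.1   45.7] q~0.355 pad 99.48,1.0(61) Fx 6.7
rel t11.2 gap 88.3 tcp [-123.5 -112.8   46.2] q~0.010 pad 99.50,1.0(60) Fx 1.9
```

```bash
python3 - <<'E'
from station import arm
from h import *
arm.grip(.0615,30); stat(arm,"sq")
arm.grip(.088); stat(arm,"rel")
for g in (.078,.072,.068,.064,.060,.057):
    arm.grip(g,30); stat(arm,"fin")
pad(arm,"f1")
s=cv2.imread("pics/f1.png"); cv2.imwrite("pics/f1c.png",cv2.resize(s[190:260,140:240],(800,560),interpolation=cv2.INTER_CUBIC))
E
```

```text
sq t11.9 gap 61.6 tcp [-123.3 -113.8   45.7] q~0.213 pad 99.61,0.8(58) Fx 5.7
rel t12.5 gap 87.7 tcp [-123.5 -112.8   46.1] q~0.015 pad 99.57,0.8(58) Fx 0.7
fin t12.9 gap 77.8 tcp [-123.2 -113.7   45.9] q~0.086 pad 100.30,0.7(60) Fx 5.5
fin t13.2 gap 71.7 tcp [-123.2 -113.9   45.8] q~0.133 pad 101.79,1.5(59) Fx 5.4
fin t13.6 gap 68.1 tcp [-123.2 -113.9   45.8] q~0.161 pad 102.73,1.6(56) Fx 5.0
fin t13.9 gap 64.1 tcp [-123.2 -114.    45.7] q~0.192 pad 103.92,1.0(59) Fx 4.8
fin t14.2 gap 59.9 tcp [-123.2 -114.    45.7] q~0.224 pad 104.64,0.7(61) Fx 6.2
fin t14.5 gap 57.1 tcp [-123.2 -114.1   45.7] q~0.246 pad 105.02,0.9(57) Fx 6.8
```

View pics/f1c.png

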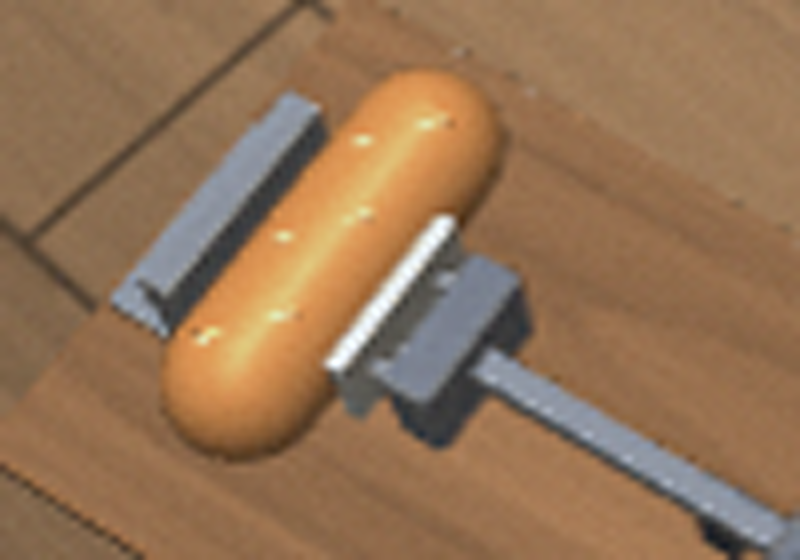

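The crop shows the pad touching the roll, and the pad has nearly stopped (105.0) while the jaw is still driven. It's barely compressed. This stroke would run out of travel at under 5 mm of pad push. The compression is still well under the 3 N the jaw holds when released, so I'll release now, re-engage one tooth later and finish on the next squeeze.

```bash
python3 - <<'E'
from station import arm
from h import *
arm.grip(.088); stat(arm,"rel")
for g in (.078,.074,.070,.067,.064,.061,.058):
    arm.grip(g,30); stat(arm,"fin")
pad(arm,"f2")
s=cv2.imread("pics/f2.png"); cv2.imwrite("pics/f2c.png",cv2.resize(s[190:260,140:240],(800,560),interpolation=cv2.INTER_CUBIC))
E
```

```text
rel t15.2 gap 87.8 tcp [-123.5 -112.9   46.1] q~0.014 pad 105.14,1.0(56) Fx 1.7
fin t15.7 gap 78.0 tcp [-123.2 -113.6   45.9] q~0.085 pad 105.07,0.8(56) Fx 4.9
fin t16.0 gap 74.2 tcp [-123.1 -113.8   45.9] q~0.112 pad 105.11,1.0(56) Fx 6.8
fin t16.3 gap 70.1 tcp [-123.  -114.    45.8] q~0.143 pad 105.04,1.0(57) Fx 7.0
fin t16.6 gap 67.2 tcp [-122.9 -114.1   45.8] q~0.164 pad 105.06,0.9(57) Fx 7.6
fin t16.9 gap 63.5 tcp [-122.9 -114.2   45.7] q~0.192 pad 105.06,1.0(58) Fx 7.5
fin t17.2 gap 60.6 tcp [-122.9 -114.2   45.7] q~0.215 pad 105.21,1.3(58) Fx 8.0
fin t17.5 gap 57.5 tcp [-122.9 -114.3   45.7] q~0.238 pad 105.16,1.2(55) Fx 8.4
```

View pics/f2c.png

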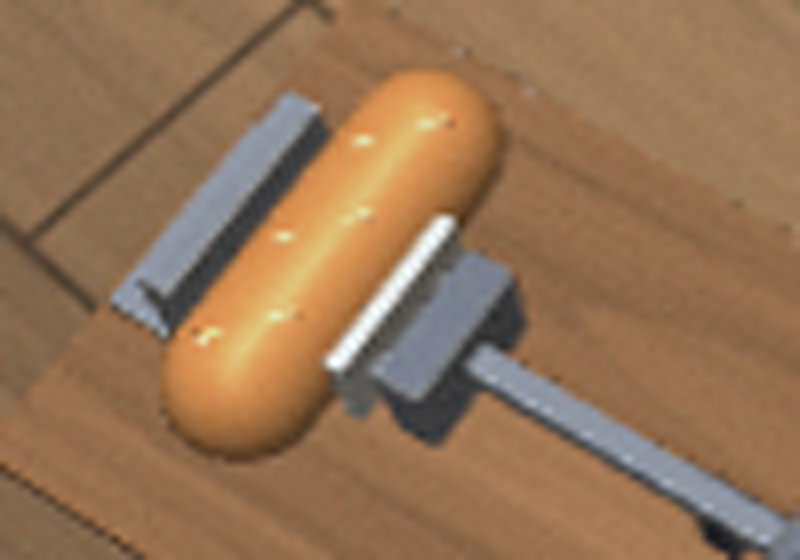

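The pad is stationary at 105.1, so the roll is firmly against the backstop. The jaw corner in the crop moved from (518,268) to (512,262). I'll measure the jaw's travel by rectifying the scene frames onto the jaw-top plane.

```bash
cat > jaw.py <<'E'
from h import *
def rect(m,im):
    # jaw-top plane z=.070, 0.5 mm/px: x 20..140 mm, y -35..35 mm
    c=np.array([(.02,-.035),(.14,-.035),(.14,.035),(.02,.035)])
    src=proj(m,np.array([W(a,b,.070) for a,b in c])).astype(np.float32)
    dst=((c-[.02,-.035])*2000).astype(np.float32)
    return cv2.warpPerspective(im,cv2.getPerspectiveTransform(src,dst),(240,140),flags=cv2.INTER_CUBIC)
def jawshift(a,b,x0,guess):
    """travel (mm) of the jaw block from rectified a (block's front at clamp x0 mm) to b"""
    g=lambda r:cv2.GaussianBlur(cv2.cvtColor(r,cv2.COLOR_BGR2GRAY),(0,0),2)
    i=int((x0-26-20)*2); j=int((x0+3-20)*2)
    t=g(a)[15:125,i:j]; lo=int(i+(guess-5)*2); hi=int(j+(guess+5)*2)
    s=cv2.matchTemplate(g(b)[12:128,max(lo,0):hi],t,cv2.TM_CCOEFF_NORMED); 
    s=s.max(0); k=int(s.argmax()); d=0
    if 0<k<len(s)-1: d=(s[k-1]-s[k+1])/(2*(s[k-1]-2*s[k]+s[k+1]))
    return (max(lo,0)+k+d-i)/2, s[k]
E
python3 - <<'E'
from station import arm
from jaw import *
m=arm.camera_model("scene"); r={k:rect(m,cv2.imread(f"pics/{k}.png")) for k in("s2","f1","f2")}
x0=73.76-4-12
print("s2->f1",jawshift(r["s2"],r["f1"],x0,32),"pad",105.02-73.75)
print("s2->f2",jawshift(r["s2"],r["f2"],x0,35),"pad",105.16-73.75)
print("f1->f2",jawshift(r["f1"],r["f2"],x0+31.5,3))
cv2.imwrite("pics/r.png",cv2.resize(np.vstack(list(r.values())),None,fx=1.4,fy=1.4))
E
```

```text
s2->f1 (np.float32(32.326965), np.float32(0.9768712)) pad 31.269999999999996
s2->f2 (np.float32(35.053673), np.float32(0.9646995)) pad 31.409999999999997
f1->f2 (np.float32(2.7645645), np.float32(0.9761303))
```

View pics/r.png

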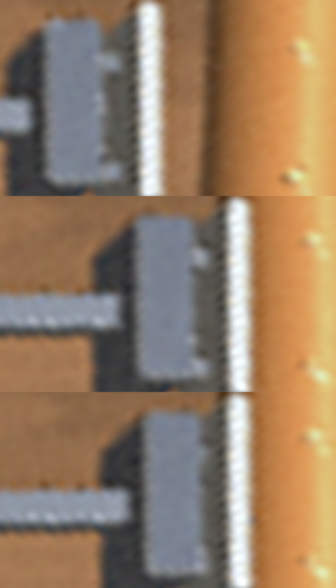

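Pad compression is about 3.6 mm: jaw travel 35.05 mm less pad travel 31.4 mm. I'll continue in small steps, measuring each one.

```bash
python3 - <<'E'
from station import arm
from jaw import *
m=arm.camera_model("scene"); ref={k:rect(m,cv2.imread(f"pics/{k}.png")) for k in("s2","f2")}
for i,g in enumerate((.054,.051,.0485,.046)):
    arm.grip(g,30); arm.hold(.2); stat(arm,"fin")
    v=[]
    for j in range(3):
        pad(arm,f"g{i}"); b=rect(m,cv2.imread(f"pics/g{i}.png"))
        v.append((jawshift(ref["s2"],b,57.76,37)[0],jawshift(ref["f2"],b,92.8,2)[0]))
    v=np.mean(v,0); c1=v[0]-31.4; c2=3.65+v[1]; print("compression",c1,c2,flush=True)
    if c1+c2>11: break
s=cv2.imread(f"pics/g{i}.png"); cv2.imwrite("pics/gc.png",cv2.resize(s[190:260,140:240],(800,560),interpolation=cv2.INTER_CUBIC))
cv2.imwrite("pics/rg.png",cv2.resize(np.vstack([ref["s2"],ref["f2"],b]),None,fx=1.4,fy=1.4))
E
```

```text
fin t18.1 gap 54.3 tcp [-122.8 -114.3   45.7] q~0.262 pad 105.19,1.3(57) Fx 8.5
compression 4.211996 4.200167
fin t18.8 gap 51.3 tcp [-122.8 -114.4   45.7] q~0.285 pad 105.13,1.3(57) Fx 9.0
compression 4.5072384 4.464653
fin t19.4 gap 48.6 tcp [-122.8 -114.4   45.7] q~0.306 pad 105.14,1.3(56) Fx 9.2
compression 4.8423214 4.7953606
fin t20.1 gap 46.1 tcp [-123.2 -113.8   45.7] q~0.330 pad 105.22,1.3(55) Fx 7.5
compression 2.9156322 2.8915188
```

Compression dropped unexpectedly, so I'll look from the wrist before continuing.

```bash
python3 - <<'E'
from station import arm
from jaw import *
im,d=arm.grab_frame("wrist"); a=cv2.resize(im[:,:,::-1],(600,450),interpolation=cv2.INTER_CUBIC)
b=cv2.resize(cv2.imread("pics/rg.png"),(200,450)); cv2.imwrite("pics/w3.png",np.hstack([a,b]))
for k in("g2","g3"): pass
stat(arm,"now"); print(arm.get_ft_force(),arm.get_wrist_torque())
E
```

```text
now t20.3 gap 45.8 tcp [-123.2 -113.8   45.7] q~0.333 pad 105.16,1.3(57) Fx 6.2
[-3.26401466 -6.89551816 -0.45004678] [-1.09960399  0.65534214 -0.13519694]
```

View pics/w3.png

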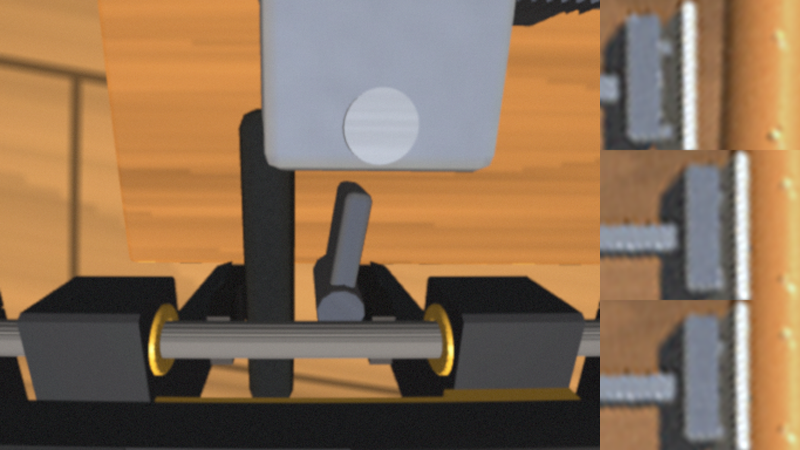

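The finger sits properly on the rest, so the pawl evidently jumped a tooth under load. It was probably only partly engaged, because the fingers held the trigger about 0.012 rad short of fully released. I'll release fully this time, shifting the arm 2.5 mm back, and squeeze again while watching jaw against trigger.

```bash
cat >> jaw.py <<'E'
def comp(arm,ref,name,n=2):
    m=arm.camera_model("scene"); v=[]
    for j in range(n):
        pad(arm,name); b=rect(m,cv2.imread(f"pics/{name}.png"))
        v.append((jawshift(ref["s2"],b,57.76,36)[0]-31.4,3.65+jawshift(ref["f2"],b,92.8,1)[0]))
    v=np.mean(v,0); print("   compression",v.round(2),flush=True); return v.mean()
E
python3 - <<'E'
from station import arm
from jaw import *
m=arm.camera_model("scene"); ref={k:rect(m,cv2.imread(f"pics/{k}.png")) for k in("s2","f2")}
arm.grip(.088,30); arm.move_linear(W(-.1205,-.113,.046),rate=.05); arm.hold(.2); stat(arm,"rel"); comp(arm,ref,"h0")
arm.move_linear(W(-.1235,-.113,.046),rate=.05)
for i,g in enumerate((.078,.073,.069,.065,.061,.057,.053)):
    arm.grip(g,30); stat(arm,"sq"); c=comp(arm,ref,f"h{i+1}")
    if c>5.6: break
E
```

```text
rel t21.6 gap 88.1 tcp [-120.6 -113.1   45.9] q~-0.034 pad 105.07,0.9(56) Fx -0.2
   compression [1.64 1.56]
sq t22.3 gap 78.0 tcp [-123.4 -113.2   45.9] q~0.088 pad 105.10,0.9(56) Fx 3.8
   compression [1.66 1.59]
sq t22.8 gap 72.9 tcp [-123.2 -113.4   45.9] q~0.125 pad 105.12,1.0(57) Fx 6.4
   compression [1.64 1.58]
sq t23.2 gap 69.2 tcp [-123.1 -113.5   45.9] q~0.151 pad 105.13,0.8(56) Fx 7.2
   compression [2.22 2.15]
sq t23.6 gap 65.2 tcp [-123.  -113.6   45.8] q~0.181 pad 105.09,1.0(57) Fx 8.3
   compression [2.77 2.73]
sq t24.1 gap 61.1 tcp [-123.  -113.8   45.8] q~0.213 pad 105.17,1.4(58) Fx 8.7
   compression [3.36 3.33]
sq t24.5 gap 56.8 tcp [-122.9 -113.7   45.8] q~0.245 pad 105.24,1.3(56) Fx 8.7
   compression [3.91 3.89]
sq t24.9 gap 52.8 tcp [-122.9 -113.8   45.8] q~0.275 pad 105.19,1.1(58) Fx 8.0
   compression [4.38 4.35]
```

```bash
python3 - <<'E'
from station import arm
from jaw import *
m=arm.camera_model("wrist"); s=512/600
P=toclamp(o,yaw,cast(m,[(341*s,305*s),(352*s,187*s),(382*s,125*s)],.065))*1e3
print(P, "pin at .07",toclamp(o,yaw,cast(m,[(382*s,125*s)],.07))*1e3)
for q in (.2,.25,.3,.333): print(q,-100+65*np.sin(.19-q),-48-65*np.cos(.19-q), proj(m,W((-100+65*np.sin(.19-q))/1e3,(-48-65*np.cos(.19-q))/1e3,.065))/s)
E
```

```text
[[-109.27737686 -108.93575509   65.        ]
 [-107.01450698  -66.22215462   65.        ]
 [ -98.37365661  -46.67446818   65.        ]] pin at .07 [[-99.49511643 -46.68934004  70.        ]]
0.2 -100.64998916672083 -112.99675002708324 [[364.42780675 315.0232702 ]]
0.25 -103.89766042116389 -112.88303509578827 [[355.49187668 314.76743735]]
0.3 -107.13558955441636 -112.6071463671853 [[346.58890278 314.10885708]]
0.333 -109.26335346516836 -112.33653924932047 [[340.7376904  313.45358552]]
```

q is confirmed (0.333 seen, 0.333 computed), so under load the jaw follows at only about 18 mm/rad. I'll test whether that is creep or elasticity.

```bash
python3 - <<'E'
from station import arm
from jaw import *
m=arm.camera_model("scene"); ref={k:rect(m,cv2.imread(f"pics/{k}.png")) for k in("s2","f2")}
for i in range(2):
    arm.hold(.5); stat(arm,"hold"); comp(arm,ref,"i0")
for i,g in enumerate((.050,.0475)):
    arm.grip(g,30); stat(arm,"sq"); comp(arm,ref,f"i{i+1}")
E
```

```text
hold t25.6 gap 53.4 tcp [-122.9 -113.8   45.8] q~0.270 pad 105.15,1.1(56) Fx 9.3
   compression [4.42 4.38]
hold t26.2 gap 52.9 tcp [-122.9 -113.8   45.8] q~0.275 pad 105.15,1.2(58) Fx 8.5
   compression [4.41 4.36]
sq t26.6 gap 50.1 tcp [-122.9 -113.8   45.8] q~0.296 pad 105.17,1.1(57) Fx 9.3
   compression [4.65 4.62]
sq t27.0 gap 48.0 tcp [-122.7 -113.6   45.8] q~0.309 pad 105.21,1.3(58) Fx 4.9
   compression [2.77 2.72]
```

There's no creep: the pawl is elastic, and it jumps near q≈0.31 at about 4.8 mm each time, both times at the start of a stepped move. I'll try one full release followed by a single uninterrupted squeeze. The most this can reach is about 6.4 mm, so it can't crush the roll.

```bash
python3 - <<'E'
from station import arm
from jaw import *
m=arm.camera_model("scene"); ref={k:rect(m,cv2.imread(f"pics/{k}.png")) for k in("s2","f2")}
arm.grip(.088,60); arm.move_linear(W(-.1205,-.113,.046),rate=.05); arm.hold(.1); stat(arm,"rel"); comp(arm,ref,"j0",1)
arm.move_linear(W(-.1235,-.113,.046),rate=.05)
arm.grip(.046,60); stat(arm,"sq"); comp(arm,ref,"j1"); print(arm.get_ft_force())
E
```

```text
rel t28.2 gap 88.1 tcp [-120.6 -113.2   45.9] q~-0.034 pad 105.07,1.0(59) Fx 0.3
   compression [1.63 1.56]
sq t29.4 gap 46.1 tcp [-122.7 -114.    45.7] q~0.324 pad 105.27,1.2(57) Fx 8.1
   compression [5.47 5.44]
[ -5.76098073 -10.0932722    1.62309202]
```

One smooth squeeze reached about 5.5 mm without a jump. I'll check that it stays stable for a second, and look once.

```bash
python3 - <<'E'
from station import arm
from jaw import *
m=arm.camera_model("scene"); ref={k:rect(m,cv2.imread(f"pics/{k}.png")) for k in("s2","f2")}
for i in range(2):
    arm.hold(.7); stat(arm,"hold"); comp(arm,ref,"k%d"%i)
s=cv2.imread("pics/k1.png"); cv2.imwrite("pics/k1c.png",cv2.resize(s[180:300,130:310],(780,520),interpolation=cv2.INTER_CUBIC))
E
```

```text
hold t30.2 gap 46.3 tcp [-122.7 -114.    45.7] q~0.323 pad 105.22,1.2(57) Fx 8.5
   compression [5.45 5.41]
hold t31.1 gap 45.7 tcp [-122.7 -114.    45.7] q~0.328 pad 105.22,1.2(57) Fx 9.0
   compression [5.46 5.43]
```

View pics/k1c.png

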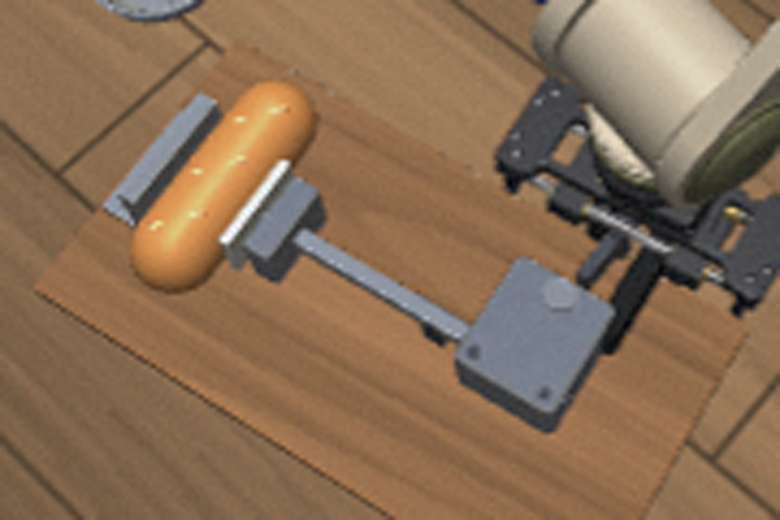

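The view shows the roll against the backstop, the pad at (255,205) pressed onto it, and the jaw block close behind with a gap left. The fingers are still around grip and trigger. The reading is stable, so I'm handing in.

```bash
python3 -c "
from station import arm
print(arm.job_done(),arm.get_t())"
```

```text
the job is handed in; nothing more can be done
the job is handed in; nothing more can be done
```

The roll is clamped against the backstop with the sprung pad pushed in about 5.5 mm (6 mm wanted, 12 mm is home). I handed the job in at about t = 31 s of the 56 s allowed, with the fingers still holding the trigger squeezed. I worked only the trigger. In the camera views the arm stayed clear of the jaw, the roll and the other things on the counter, though I did not measure the other things' positions again at the end.

- **Last checks:** over 1.5 s of holding, the pad push stayed at 5.4–5.5 mm and the pad face did not move. The trigger stood at about 0.325 rad with about 9 N on the finger.
- **Failed squeezes:** one part squeeze moved nothing. Twice, when I squeezed in small steps, the pawl jumped a tooth at about 4.8 mm and the pad sprang back to about 2.8 mm. A full release and one smooth squeeze held.
- **Disagreements:** under load the jaw moved only about 18 mm per rad of trigger, against the stated 32. The absolute pad position read about 0.8 mm short of nominal, within the camera calibration. I took the push from relative jaw and pad travel, so that offset does not affect it.

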